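Level the fill-check stand and stand a bottle on it

TASK

Level the tilted platform of the fill-check stand by turning its two black bar knobs; do not push on the platform itself. Once it is level, pick up the amber bottle that stands alone to the right of the stand, set it down upright and centred on the small round pad in the middle of the platform, and let go of it with the platform still level. Leave the funnel, the tape roll and the tamper where they are.

Things in the scene. Friction and masses are not known exactly. Their poses are not given: they have to be found in the camera images.
- stand: Grey base plate of the fill-check stand, 210 x 210 mm, fixed to the table, top face 16 mm up. Origin: its centre, at table height; x away from the robot, y left, yawed up to 0.3 rad. It carries the platform on a pivot (far right), a near screw (near right) and a far screw (far left corner), each 80 mm from the centre in x and y. Both knobs take about 0.15 Nm; the bars' angles do not show level.
- platform: Square aluminium platform, 190 x 190 x 10 mm. Origin: the ball pivot in its far right corner, mid-thickness, 55 mm above the table. z is the plate's normal, vertical when level; x away from the robot, y left. The plate's centre is 80 mm along -x and 80 mm along +y. It starts 0.03 to 0.13 rad out of level about both x and y. It stays where the knobs put it.
- pad (a point): Centre of the top face of the round pad in the middle of the platform: 48 mm across, top 12 mm above the plate's top face, about 72 mm above the table when level. Axes as the platform's.
- vial (a point): Centre of the window of the round bubble level, 50 mm across, on the platform's near left corner. Its white bubble (11 mm across) runs to the high side, 1 mm for 0.01 rad of tilt, and is centred in the thin black ring (16 mm across) when the platform is level. Axes as the platform's.
- near_knob_grip (a point): Grip point on the vertical axis of the near knob (near right corner), 123 mm above the table. A black bar 60 long, 15 thick, 30 mm high (106 to 136 mm above the table) on a 40 mm collar. x along the bar, y across it, z up; they turn with it. Clockwise seen from above raises the platform's near side, anticlockwise lowers it: 0.09 rad of tilt about the platform's y per rad of turn.
- far_knob_grip (a point): Grip point of the far knob (far left corner); same knob, height and axes. Its screw stands on a bar along the far edge and leans toward or away from the robot as the near knob tips the platform. Clockwise seen from above raises the platform's left side, anticlockwise lowers it: 0.09 rad of tilt about the platform's x per rad.
- lotion_bottle_8: Amber bottle with a screw cap, standing alone on the table to the right of the stand; round, 58 mm across, 143 mm high with the cap (straight body up to 92 mm, then a shoulder; the fixed cap, 125 to 143 mm up, is 29 mm across and makes the best grip), about 0.36 kg. Origin: centre of its underside; z up its axis.
- funnel: Bystander: steel funnel standing mouth down, 95 mm across, 86 mm high, left of the stand. Origin: centre of its underside.
- tape_roll: Bystander: roll of brown tape lying flat, 94 mm across, 24 mm high, behind the bottle. Origin: centre of its underside.
- tamper: Bystander: tamper with wooden grip, 42 mm across, 83 mm high, left of the stand. Origin: centre of its underside.
There are look-alikes about, which are no part of the job. Leave any purple look-alike of the lotion_bottle_8 alone.

How it is judged:
On the way:
1. the platform is level within 0.02 rad, with nothing set on it yet (angle between platform's own z axis and vertical below 0.02 rad and contact force between lotion_bottle_8 and platform below 0.05 N), for 0.5 s.
At the end, for the whole second after the job is handed in: The platform is level within 0.02 rad and still; the bottle stands on the pad, upright within 0.08 rad, its centre within 12 mm of the pad's, released and at rest; funnel, tape roll and tamper within 30 mm of where they were (angle between platform's own z axis and vertical below 0.02 rad and angular speed of platform below 0.02 rad/s and horizontal distance between lotion_bottle_8 and pad below 0.012 m and z of lotion_bottle_8 in the frame of pad between -0.004 and 0.004 m and angle between lotion_bottle_8's own z axis and vertical below 0.08 rad and contact force between lotion_bottle_8 and platform above 0.5 N and linear speed of lotion_bottle_8 below 0.02 m/s and distance of each of funnel, tape_roll, tamper from where it was at the start of the episode below 0.03 m); the robot touches nothing.
It fails at once if the robot pushes on the platform with more than 8 N (contact force between any of the arm, the fingers and platform above 8 N).
It fails at once if the bottle is tipped over (angle between lotion_bottle_8's own z axis and vertical above 0.6 rad).
It fails at once if a bystander is moved by more than 30 mm (distance of any of funnel, tape_roll, tamper from where it was at the start of the episode above 0.03 m).
It also fails if it takes over 67 s, if anything falls off the work surface, if the arm or the gripper's body presses on something with over 40 N, if the wrist force passes 120 N, or if a joint passes its speed limit or range.

ROBOT

A 6-joint arm with a two-finger parallel gripper is mounted at the origin on a cart in front of the work surface, level with it; the furniture and walls round the work are solid. World frame = base frame: x ahead of the robot, y to its left, z up, the work surface at z = 0. Lengths are in m, angles in rad, forces in N, time in s.
With the tool pointing down it reaches from about 0.3 to 0.875 m from the base axis. Payload 6.4 kg.
Tool frame: the origin (TCP) lies at the very end of the fingers, on their centre line; the grasp point (between the pads) lies 19 mm behind it; z points along the fingers, y is the line along which they close (so a half turn about z gives the same grasp; the last joint's range is limited). The gripper opens to 85 mm and grips with 20 to 120 N. Pads are 22 mm wide; open, the fingers measure 114 mm over their backs; the gripper's body (76 mm by 85 mm) begins 54 mm behind the grasp point. The pads swing forward as they close: fully open they stand 13 mm farther back than shut.
Start: joints at [0.922, 0.181, 1.607, -0, 1.354, -0.206], TCP at [0.246, 0.52, 0.231] pointing down, gripper open.
Joint ranges: [-2.99, 2.99], [-0.89, 2.07], [0.3, 2.58], [-1.14, 4.28], [0, 2.63], [-3.12, 3.12]. Speed limits (rad/s): [2.57, 2.57, 3.01, 3.14, 3.14, 3.14].

INTERFACE

Orientations are given as a unit quaternion [w, x, y, z].
In Python, from bench import ctrl, camera, calibration, order, outline_of gives the robot as it stands.
- The arm moves only by the tool move_arm, never from a script. Its argument "series" is a list that holds one entry, the list of rows, each a list of 5 numbers: the opening, from 0 (shut) to 1 (fully open), then the shift along the tool's x, y, z in mm, then the turn about the tool's z in rad. A call has exactly 10 rows; each row is the pose to reach, as a shift and turn from the pose commanded when the call began, along the tool's axes at that moment; what a row does not reach only later rows make up. A row lasts 1/12 s, in which the tool goes at most 41.7 mm and 7.16 degrees, less where a joint would pass 70% of its speed; a pose out of reach is approached as far as the arm can. A call with a gripper value outside its range is refused whole. The fingers move at their own pace and stop on an object; the grip force is fixed at half the most. Time passes only in rows, so rows that repeat a pose let the fingers close, or fill a call up. It gives the time, the measured TCP pose, the force, the opening and the grip force at its end, in the units of the state.
- ctrl.get_obs(): the state, without advancing time (a new reading comes with each control period).
- camera(name): name is "scene" or "top" or "wrist"; returns (picture, depth): 480x640x3 uint8, blue, green, red; 480x640 float32, m along the optical axis (not along the pixel's ray), 0 where there is no reading.
- calibration(name): a dict with "intrinsics" (3x3 intrinsics, pixels), "k1" (the pictures are not rectified: a ray, as slopes to the right and down, at radius r is drawn at 1 + k1 r^2 times it, then the intrinsics apply), "rvec" (rotation vector, rad) and "tvec" (3), from world to camera coordinates, as OpenCV has them. Camera axes: x right, y down, z forward; pixel columns grow to the right and rows downward; lengths in m; the calibration is good to about 2 mm. A picture is of the moment at which its call begins: read the wrist's pose just before it. calibration takes no time and is no camera call; for the wrist camera it gives the pose at the moment of the call.
- order.hand_in(): hands the job in; it is judged then, once.
Trained networks look in the newest picture that a camera, given by its name, has taken for a name from the list of things; names that differ only in an ending like _2 or _b are one class to them, and where a whole thing is asked for, a point or a joint stands for the part that bears it (a point fixed in the world has none). Each returns a list of dicts, best first, with "conf" (0 to 1); they miss things now and then, are a little off and sometimes report something else, mostly with a low value. They report only what shows in the picture. A call takes as long as a camera call. They do not tell look-alikes from the thing itself.
- outline_of(target, camera): "region" (480x640 bool, what is visible of it) and "bbox" ([centre column, centre row, width, height] in pixels, round what is visible of it).
The state is a dict: "time_s": time; "q": joint angles; "dq": joint speeds; "joint_efforts": joint torques, N m; "eef_pos": TCP position; "eef_rot": TCP orientation; "wrist_force": force on the tool from outside, world axes, zero at the start; "torque": the same for the moment, N m; "opening": opening from 0.0 (shut) to 1.0 (fully open); "grasp_force": force on a finger pad.
Only numpy, scipy, OpenCV 4.12 (cv2) and the standard library are available. Lean on these libraries where they do the work, as an engineer would, in place of code of your own. Each camera call takes 0.05 s, during which the arm holds its last target. There are 200 camera calls.

## Working session

There is one attempt and no reset: what is moved stays moved. The work goes in short steps, Python scripts to look and compute and a tool call to move; the robot and the scene stay as the last step left them, time stands still between calls to the robot, and variables do not carry over. Pictures are saved under pics/ and viewed, at most 10 in all, crops included, and the job is handed in when it is done.

Besides the shell and the picture viewer there is one more tool, called as name(argument=value, ...), one argument or row to a line, values as JSON. move_arm: Moves the arm, as the interface text tells. Its arguments: {"type":"object","properties":{"series":{"type":"array","items":{"type":"array","items":{"type":"array","items":{"type":"number"}}}}},"required":["series"]}

```bash
mkdir -p pics; ls
cat > h.py <<'E'
import numpy as np, cv2
from bench import ctrl, camera, calibration, order, outline_of
from scipy.spatial.transform import Rotation as R
def cam(n):
    c=calibration(n); K=np.array(c["intrinsics"]); Rm=cv2.Rodrigues(np.array(c["rvec"],float))[0]; t=np.array(c["tvec"],float).ravel()
    return K,c["k1"],Rm,t
def ray(c,uv):
    K,k1,Rm,t=c; uv=np.atleast_2d(np.array(uv,float))
    p=cv2.undistortPoints(uv[:,None],K,np.array([k1,0,0,0,0.]))[:,0]
    return np.c_[p,np.ones(len(p))]
def pts(c,uv,d):   # depth -> world
    return (ray(c,uv)*np.ravel(d)[:,None]-c[3])@c[2]
def onz(c,uv,z):   # ray meets plane z
    r=ray(c,uv)@c[2]; o=-c[3]@c[2]; return o+r*((z-o[2])/r[:,2])[:,None]
def cloud(c,reg,dep):
    v,u=np.nonzero(reg&(dep>0)); return pts(c,np.c_[u,v],dep[v,u]),np.c_[u,v]
def tool():
    o=ctrl.get_obs(); q=o["eef_rot"]; return np.array(o["eef_pos"]),R.from_quat([q[1],q[2],q[3],q[0]]).as_matrix(),o
def togo(p,bar=None):
    """mm shift in tool axes to world p; turn so tool y is across direction bar (rad)"""
    P,M,o=tool(); s=M.T@(np.array(p)-P)*1000
    yaw=np.arctan2(M[1,0],M[0,0]); return s.round(1),yaw
E
python3 - <<'E'
from h import *
P,M,o=tool(); print(P,M.round(3),o['time_s'])
ims=[]
for n in("scene","top"):
    im,d=camera(n); cv2.imwrite(f"pics/{n}0.png",im); c=cam(n); print(n,(-c[3]@c[2]).round(3))
    for t in("stand","platform","vial","pad","near_knob_grip","far_knob_grip","lotion_bottle_8","funnel","tape_roll","tamper"):
        for r in outline_of(t,n)[:3]:
            X,_=cloud(c,r["region"],d); 
            print(t,round(r["conf"],2),np.round(r["bbox"]),X.mean(0).round(3) if len(X) else 0, np.percentile(X,[2,98],axis=0).round(3).tolist() if len(X) else 0)
E
```

```text
pics
[0.24600977 0.51908842 0.23036325] [[-0.904  0.428 -0.001]
 [ 0.428  0.904 -0.001]
 [ 0.    -0.002 -1.   ]] 0.0
scene [ 0.024 -1.134  1.107]
stand 0.93 [310. 236.  95.  97.] [0.536 0.007 0.056] [[0.439, -0.076, 0.007], [0.635, 0.123, 0.135]]
platform 0.84 [308. 240.  94.  69.] [0.546 0.02  0.062] [[0.45, -0.067, 0.041], [0.632, 0.117, 0.079]]
vial 0.98 [308. 243.  88.  68.] [0.546 0.021 0.062] [[0.451, -0.067, 0.041], [0.632, 0.118, 0.079]]
pad 0.82 [306. 240.  87.  73.] [0.544 0.02  0.063] [[0.451, -0.067, 0.041], [0.631, 0.117, 0.08]]
pad 0.55 [290. 245.  14.  24.] [ 0.456 -0.051  0.128] [[0.433, -0.068, 0.11], [0.482, -0.029, 0.141]]
near_knob_grip 0.65 [288. 245.  13.  24.] [ 0.457 -0.051  0.129] [[0.434, -0.068, 0.113], [0.482, -0.029, 0.14]]
near_knob_grip 0.37 [310. 236. 100.  92.] [0.536 0.006 0.056] [[0.439, -0.076, 0.008], [0.635, 0.121, 0.135]]
near_knob_grip 0.22 [309. 241.  91.  72.] [0.545 0.02  0.063] [[0.451, -0.067, 0.043], [0.632, 0.116, 0.079]]
far_knob_grip 0.54 [321. 196.   6.  21.] [0.621 0.099 0.125] [[0.608, 0.073, 0.004], [0.687, 0.256, 0.14]]
far_knob_g
[... 1437 characters left out ...]
 [[0.435, -0.067, 0.085], [0.482, -0.028, 0.139]]
lotion_bottle_8 0.83 [482. 283.  44.  30.] [ 0.445 -0.388  0.089] [[0.419, -0.421, -0.0], [0.473, -0.371, 0.144]]
lotion_bottle_8 0.81 [434. 269.  40.  31.] [ 0.475 -0.283  0.097] [[0.452, -0.313, 0.009], [0.503, -0.265, 0.144]]
lotion_bottle_8 0.65 [289. 243.  93.  88.] [0.544 0.029 0.062] [[0.453, -0.065, 0.045], [0.634, 0.118, 0.076]]
funnel 0.19 [320. 277.  20.  27.] [ 0.46  -0.045  0.134] [[0.437, -0.063, 0.121], [0.484, -0.028, 0.139]]
tape_roll 0.6 [417. 205.  44.  42.] [ 0.633 -0.276  0.02 ] [[0.586, -0.319, 0.0], [0.676, -0.229, 0.027]]
tamper 0.66 [172. 232.  25.  19.] [0.571 0.297 0.045] [[0.555, 0.283, 0.0], [0.594, 0.316, 0.083]]
```

Run:
```python
from h import *
im=cv2.imread("pics/top0.png"); a=cv2.resize(im[185:315,140:520],None,fx=2.1,fy=2.1,interpolation=cv2.INTER_CUBIC)
b=cv2.imread("pics/scene0.png"); b=cv2.resize(b[165:395,220:420],None,fx=1.4,fy=1.4)
b2=cv2.resize(cv2.imread("pics/top0.png")[190:290,235:335],(320,320),interpolation=cv2.INTER_CUBIC)
H=np.zeros((600,800,3),np.uint8); H[:a.shape[0],:a.shape[1]]=a[:,:800]; H[275:275+b.shape[0],:b.shape[1]]=b[:325]; H[275:595,400:720]=b2
cv2.imwrite("pics/m1.png",H)
c=cam("top"); im,d=camera("top")
# plane fit of platform, knob bars
r=outline_of("platform","top")[0]; X,uv=cloud(c,r["region"],d)
for _ in range(6):
    A=np.c_[X[:,:2],np.ones(len(X))]; k,*_=np.linalg.lstsq(A,X[:,2],rcond=None); e=X[:,2]-A@k; s=abs(e)<max(.004,1.5*np.median(abs(e))); X=X[s]; 
print("plane",k,len(X),e.std()); 
v,u=np.mgrid[0:480,0:640]; Y=pts(c,np.c_[u.ravel(),v.ravel()],d.ravel())
m=(Y[:,2]>.115)&(Y[:,2]<.15)
for q in((.458,-.046),(.625,.11)):
    Z=Y[m&(np.hypot(Y[:,0]-q[0],Y[:,1]-q[1])<.05)]; print(q,len(Z),Z.mean(0),cv2.minAreaRect(Z[:,:2].astype(np.float32)*1000))
mp=(cv2.minAreaRect(X[:,:2].astype(np.float32)*1000)); print(mp)
for q in((.475,-.295),(.445,-.40),(.617,-.177)):
    Z=Y[(Y[:,2]>.13)&(Y[:,2]<.16)&(np.hypot(Y[:,0]-q[0],Y[:,1]-q[1])<.05)]; print(q,len(Z),Z.mean(0).round(4))
```

```text
plane [0.10586412 0.10823001 0.00082736] 5008 0.0015493999187597945
(0.458, -0.046) 219 [ 0.4587953  -0.04611938  0.13462348] ((459.11370849609375, -46.412841796875), (59.46794891357422, 15.016924858093262), 35.057979583740234)
(0.625, 0.11) 221 [0.62056042 0.10120314 0.1331179 ] ((621.75732421875, 102.2540512084961), (59.43946075439453, 15.490347862243652), 73.49353790283203)
((543.7890014648438, 27.00890350341797), (188.22067260742188, 188.5271453857422), 86.50524139404297)
(0.475, -0.295) 176 [ 0.4763 -0.2931  0.1415]
(0.445, -0.4) 188 [ 0.4482 -0.3963  0.1413]
(0.617, -0.177) 164 [ 0.6269 -0.1635  0.141 ]
```

View pics/m1.png

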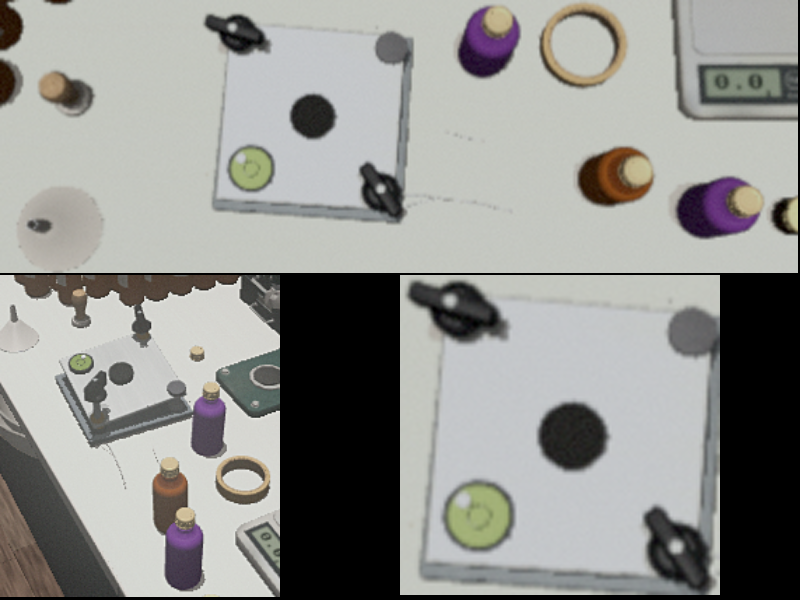

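move_arm(
  series=[
    [[0.6, -434, -420, 0, -1.05], [0.6, -434, -420, 0, -1.05], [0.6, -434, -420, 0, -1.05], [0.6, -434, -420, 0, -1.05], [0.6, -434, -420, 0, -1.05], [0.6, -434, -420, 0, -1.05], [0.6, -434, -420, 0, -1.05], [0.6, -434, -420, 0, -1.05], [0.6, -434, -420, 0, -1.05], [0.6, -434, -420, 0, -1.05]],
  ],
)

```text
time_s: 2.03
eef_pos: [0.3771, 0.1742, 0.2319]
eef_rot: [0.001, -0.302, 0.953, 0.0]
wrist_force: [1.4, 0.3, -0.6]
opening: 0.597
grasp_force: 0.0
```

Run:
```python
from h import *
P,M,o=tool(); print(P,np.degrees(0),togo((.459,-.0462,.110)),o['q'],o['time_s'])
```

```text
[0.3771126  0.17421778 0.23187409] 0.0 (array([  60.1, -227.4,  121.8]), np.float64(-2.52812507942308)) [ 1.44820169e-01 -1.99676069e-01  1.98303920e+00  5.49436918e-04
  1.35715455e+00 -2.03955993e+00] 2.0333
```

move_arm(
  series=[
    [[0.6, 60, -227, 0, 0], [0.6, 60, -227, 0, 0], [0.6, 60, -227, 0, 0], [0.6, 60, -227, 0, 0], [0.6, 60, -227, 20, 0], [0.6, 60, -227, 40, 0], [0.6, 60, -227, 50, 0], [0.6, 60, -227, 50, 0], [0.6, 60, -227, 50, 0], [0.6, 60, -227, 50, 0]],
  ],
)

```text
time_s: 2.87
eef_pos: [0.4575, -0.0447, 0.1824]
eef_rot: [0.0, -0.299, 0.954, -0.0]
wrist_force: [1.2, 0.7, 0.5]
opening: 0.605
grasp_force: 0.0
```

Run:
```python
from h import *
im,d=camera("wrist"); cv2.imwrite("pics/w1.png",im); c=cam("wrist"); 
print(togo((.459,-.0462,.110)))
v,u=np.mgrid[0:480:2,0:640:2]; Y=pts(c,np.c_[u.ravel(),v.ravel()],d[::2,::2].ravel())
m=(Y[:,2]>.128)&(Y[:,2]<.15)&(d[::2,::2].ravel()>0)
Z=Y[m&(np.hypot(Y[:,0]-.459,Y[:,1]+.046)<.045)]; print(len(Z),Z.mean(0) if len(Z) else 0, cv2.minAreaRect(Z[:,:2].astype(np.float32)*1000) if len(Z) else 0)
```

```text
(array([-0.1, -1.9, 72.7]), np.float64(-2.5327222003467047))
648 [ 0.45618894 -0.04705437  0.13564891] ((457.86895751953125, -46.21849060058594), (58.233489990234375, 14.688013076782227), 35.46394348144531)
```

View pics/w1.png

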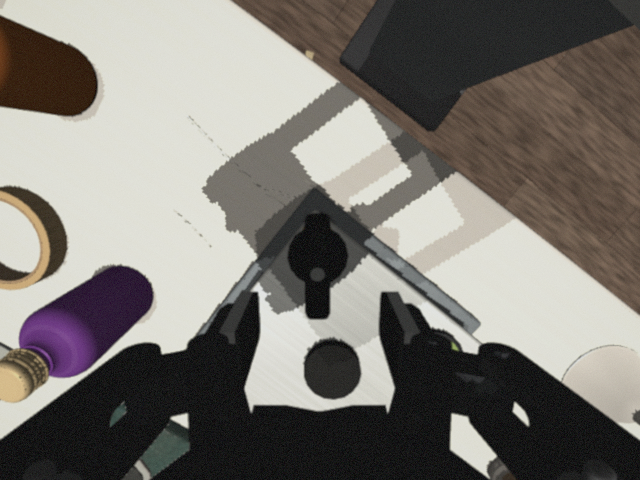

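move_arm(
  series=[
    [[0.6, 0, -1.5, 35, 0], [0.6, 0, -1.5, 60, 0], [0.6, 0, -1.5, 72, 0], [0.6, 0, -1.5, 72, 0], [0.6, 0, -1.5, 72, 0], [0.0, 0, -1.5, 72, 0], [0.0, 0, -1.5, 72, 0], [0.0, 0, -1.5, 72, 0], [0.0, 0, -1.5, 72, 0], [0.0, 0, -1.5, 72, 0]],
  ],
)

```text
time_s: 3.75
eef_pos: [0.4585, -0.046, 0.1112]
eef_rot: [0.001, -0.299, 0.954, 0.0]
wrist_force: [-4.1, 5.8, 10.3]
opening: 0.162
grasp_force: 58.8
```

move_arm(
  series=[
    [[0.0, 0, 0, 0, 0.1], [0.0, 0, 0, 0, 0.2], [0.0, 0, 0, 0, 0.32], [0.0, 0, 0, 0, 0.44], [0.0, 0, 0, 0, 0.56], [0.0, 0, 0, 0, 0.68], [0.0, 0, 0, 0, 0.8], [0.0, 0, 0, 0, 0.92], [0.0, 0, 0, 0, 1.04], [0.0, 0, 0, 0, 1.1]],
  ],
)

```text
time_s: 4.58
eef_pos: [0.4582, -0.0448, 0.1112]
eef_rot: [-0.0, 0.247, 0.969, 0.002]
wrist_force: [-4.3, 10.8, 12.4]
opening: 0.166
grasp_force: 59.2
```

```bash
cat >> h.py <<'E'
def plane(name="top"):
    im,d=camera(name); c=cam(name); r=outline_of("platform",name)[0]; X,uv=cloud(c,r["region"],d)
    for _ in range(8):
        A=np.c_[X[:,:2],np.ones(len(X))]; k,*_=np.linalg.lstsq(A,X[:,2],rcond=None); e=X[:,2]-A@k; X=X[abs(e)<max(.003,1.5*np.median(abs(e)))]
    y=-.06; ax=k[0]*np.cos(y)+k[1]*np.sin(y); ay=-k[0]*np.sin(y)+k[1]*np.cos(y)
    return im,d,c,r,np.array([ax,ay]).round(4),len(X)
E
python3 - <<'E'
from h import *
P,M,o=tool(); print(P,togo(P),o['torque'],o['grasp_force'],o['time_s'])
for n in("scene","top"):
    r=plane(n); print(r[4:])
E
```

```text
[ 0.4582347  -0.04482569  0.11116389] (array([0., 0., 0.]), np.float64(2.643043891300921)) [1.84585288 0.83370808 0.32310535] 59.23391103744507 4.5833
(array([-0.0058,  0.1186]), 1623)Traceback (most recent call last):
  File "<stdin>", line 4, in <module>
  File "h.py", line 24, in plane
    im,d=camera(name); c=cam(name); r=outline_of("platform",name)[0]; X,uv=cloud(c,r["region"],d)
                                      ~~~~~~~~~~~~~~~~~~~~~~~~~~~^^^
IndexError: list index out of range
```

move_arm(
  series=[
    [[0.6, 0, 0, 0, 0], [0.6, 0, 0, 0, 0], [0.6, 0, 0, -30, 0], [0.6, 0, 0, -70, 0], [0.6, -15, 40, -80, 0.12], [0.6, -30, 80, -80, 0.24], [0.6, -45, 120, -80, 0.36], [0.6, -60, 160, -80, 0.48], [0.6, -77, 200, -80, 0.6], [0.6, -77, 212, -80, 0.72]],
  ],
)

```text
time_s: 5.62
eef_pos: [0.6293, 0.1055, 0.1899]
eef_rot: [0.001, 0.572, 0.82, 0.001]
wrist_force: [-0.9, -0.5, -0.2]
opening: 0.597
grasp_force: 0.0
```

move_arm(
  series=[
    [[0.6, 0, 0, 0, 0.12], [0.6, 0, 0, 0, 0.24], [0.6, 0, 0, 0, 0.36], [0.6, 0, 0, 0, 0.48], [0.6, 0, 0, 0, 0.6], [0.6, 0, 0, 0, 0.64], [0.6, 0, 0, 0, 0.64], [0.6, 0, 0, 0, 0.64], [0.6, 0, 0, 0, 0.64], [0.6, 0, 0, 0, 0.64]],
  ],
)

```text
time_s: 6.45
eef_pos: [0.6263, 0.1035, 0.1896]
eef_rot: [0.0, 0.799, 0.601, 0.0]
wrist_force: [0.7, 0.6, 0.0]
opening: 0.597
grasp_force: 0.0
```

Run:
```python
from h import *
im,d=camera("wrist"); cv2.imwrite("pics/w2.png",im); c=cam("wrist"); 
P,M,o=tool();print(P,togo((.6276,.104,.110)))
v,u=np.mgrid[0:480:2,0:640:2]; Y=pts(c,np.c_[u.ravel(),v.ravel()],d[::2,::2].ravel())
m=(Y[:,2]>.122)&(Y[:,2]<.15)&(d[::2,::2].ravel()>0)
Z=Y[m&(np.hypot(Y[:,0]-.6276,Y[:,1]-.104)<.045)]; print(len(Z),Z.mean(0), Z[:,2].max(),cv2.minAreaRect(Z[:,:2].astype(np.float32)*1000))
for n in("scene","top"):
    try: r=plane(n); print(r[4:])
    except Exception as e: print(e)
```

```text
[0.62628089 0.10350009 0.18955604] (array([ 0.8,  1.1, 79.6]), np.float64(1.289534705349798))
610 [0.63006859 0.1054636  0.1353194 ] 0.13805073049182523 ((629.7158203125, 103.05536651611328), (58.95477294921875, 14.165648460388184), 73.77450561523438)
(array([-0.0054,  0.1007]), 1703)
(array([-0.0007,  0.1173]), 4515)
```

View pics/w2.png

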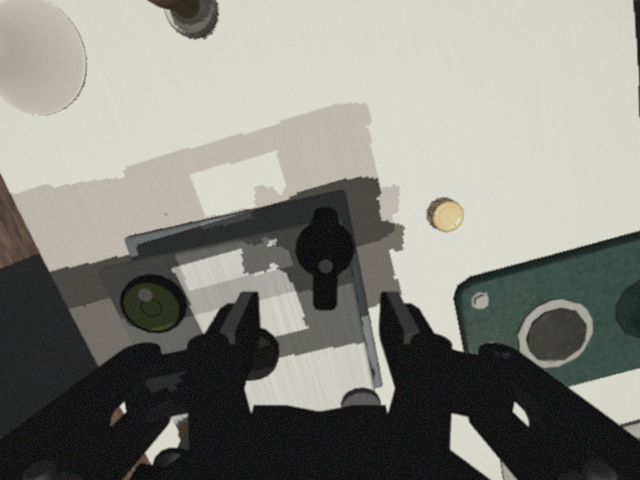

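move_arm(
  series=[
    [[0.6, 1, 2.5, 35, 0], [0.6, 1, 2.5, 65, 0], [0.6, 1, 2.5, 79, 0], [0.6, 1, 2.5, 79, 0], [0.6, 1, 2.5, 79, 0], [0.0, 1, 2.5, 79, 0], [0.0, 1, 2.5, 79, 0], [0.0, 1, 2.5, 79, 0], [0.0, 1, 2.5, 79, 0], [0.0, 1, 2.5, 79, 0]],
  ],
)

```text
time_s: 7.53
eef_pos: [0.6301, 0.1039, 0.1127]
eef_rot: [0.001, 0.799, 0.601, 0.001]
wrist_force: [-0.4, 0.5, 6.7]
opening: 0.163
grasp_force: 60.6
```

move_arm(
  series=[
    [[0.0, 0, 0, 0, -0.12], [0.0, 0, 0, 0, -0.24], [0.0, 0, 0, 0, -0.36], [0.0, 0, 0, 0, -0.48], [0.0, 0, 0, 0, -0.6], [0.0, 0, 0, 0, -0.72], [0.0, 0, 0, 0, -0.84], [0.0, 0, 0, 0, -0.96], [0.0, 0, 0, 0, -1.08], [0.0, 0, 0, 0, -1.2]],
  ],
)

```text
time_s: 8.37
eef_pos: [0.6298, 0.1038, 0.1127]
eef_rot: [0.001, 0.318, 0.948, 0.0]
wrist_force: [-2.3, -1.0, 7.0]
opening: 0.159
grasp_force: 60.8
```

move_arm(
  series=[
    [[0.0, 0, 0, 0, -0.08], [0.0, 0, 0, 0, -0.08], [0.0, 0, 0, 0, -0.08], [0.6, 0, 0, 0, -0.08], [0.6, 0, 0, 0, -0.08], [0.6, 0, 0, 0, -0.08], [0.6, 0, 0, -30, -0.08], [0.6, 0, 0, -70, -0.08], [0.6, 0, 0, -80, -0.08], [0.6, 0, 0, -80, -0.08]],
  ],
)

```text
time_s: 9.2
eef_pos: [0.6318, 0.1039, 0.1956]
eef_rot: [0.004, 0.282, 0.959, 0.001]
wrist_force: [0.5, -0.2, 0.4]
opening: 0.6
grasp_force: 0.0
```

Run:
```python
from h import *
P,M,o=tool();print(P,togo(P)[1])
for n in("scene","top","wrist"):
    try: r=plane(n); print(n,r[4:]); cv2.imwrite(f"pics/{n}3.png",r[0])
    except Exception as e: print(e)
im=cv2.imread("pics/wrist3.png"); h=cv2.cvtColor(im,cv2.COLOR_BGR2HSV)
g=cv2.inRange(h,(28,60,40),(45,255,255)); n,l,s,ce=cv2.connectedComponentsWithStats(g); i=1+s[1:,4].argmax(); print(s[i],ce[i])
x,y,w,hh=s[i][:4]; 
cv2.imwrite("pics/w3c.png",np.hstack([im,cv2.resize(im[max(0,y-10):y+hh+10,max(0,x-10):x+w+10],(480,480))])[::1,::1][:, -800:])
```

```text
[0.63181187 0.10386511 0.1955836 ] 2.5688509307303606
scene (array([-0.0084, -0.0052]), 1663)
top (array([-0.0045,  0.0008]), 4338)
wrist (array([ 0.0005, -0.0001]), 46067)
[ 167   50   61   65 2663] [196.93353361  81.78482914]
```

View pics/w3c.png

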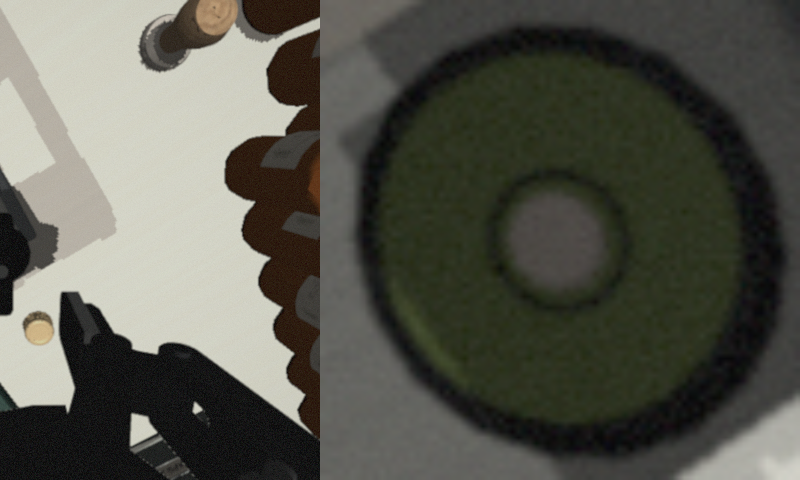

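move_arm(
  series=[
    [[0.7, -8, -40, -30, 0.12], [0.7, -16, -80, -54, 0.24], [0.7, -24, -120, -54, 0.36], [0.7, -32, -160, -54, 0.48], [0.7, -40, -200, -54, 0.6], [0.7, -48, -240, -54, 0.72], [0.7, -56, -280, -54, 0.84], [0.7, -64, -318, -54, 0.96], [0.7, -72, -358, -54, 1.0], [0.7, -80, -398, -54, 1.0]],
  ],
)

```text
time_s: 10.33
eef_pos: [0.4804, -0.2717, 0.2435]
eef_rot: [-0.001, 0.709, 0.706, -0.0]
wrist_force: [0.1, 0.4, -0.1]
opening: 0.701
grasp_force: 0.0
```

Run:
```python
from h import *
im,d=camera("wrist"); cv2.imwrite("pics/w4.png",im); c=cam("wrist")
P,M,o=tool();print(P,o['time_s'])
Z=None
v,u=np.mgrid[0:480,0:640]; Y=pts(c,np.c_[u.ravel(),v.ravel()],d.ravel())
m=(Y[:,2]>.137)&(Y[:,2]<.150)&(d.ravel()>0)&(np.hypot(Y[:,0]-.4763,Y[:,1]+.2931)<.03)
Z=Y[m]; print(len(Z)); 
ce,rad=cv2.minEnclosingCircle(Z[:,:2].astype(np.float32)*1000); print(Z.mean(0),ce,rad,togo((ce[0]/1e3,ce[1]/1e3,.116)))
uv=np.c_[u.ravel(),v.ravel()][m].mean(0); print(uv)
for r in outline_of("lotion_bottle_8","wrist"): print(r["conf"],r["bbox"])
```

```text
[ 0.47780626 -0.27883885  0.24356682] 10.3833
1202
[ 0.47325769 -0.30173251  0.14233587] (473.2146301269531, -302.7616882324219) 14.63395881652832 (array([-23.5,  -4. , 127.7]), np.float64(1.5632907658710518))
[314.74292845 273.85191348]
0.85 [286.9, 352.0, 61.5, 113.3]
0.7 [317.9, 246.8, 68.9, 88.2]
0.69 [502.1, 93.2, 134.9, 80.5]
```

View pics/w4.png

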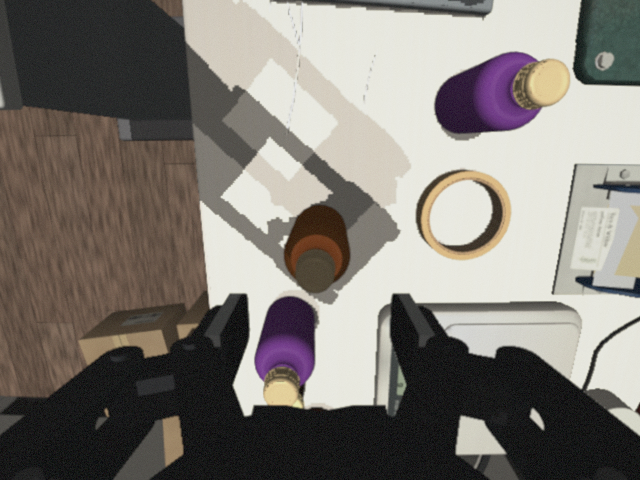

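Run:
```python
from h import *
c=cam("wrist"); im,d=camera("wrist")
P,M,o=tool();print(P,o['time_s'])
v,u=np.mgrid[0:480,0:640]; Y=pts(c,np.c_[u.ravel(),v.ravel()],d.ravel())
m=(Y[:,2]>.137)&(Y[:,2]<.150)&(d.ravel()>0)&(np.hypot(Y[:,0]-.4763,Y[:,1]+.2931)<.03)
Z=Y[m]; ce,rad=cv2.minEnclosingCircle(Z[:,:2].astype(np.float32)*1000); print(Z.mean(0),ce,rad,togo((ce[0]/1e3,ce[1]/1e3,.116)))
```

```text
[ 0.48023788 -0.2728508   0.24338637] 10.4833
[ 0.47611849 -0.29416388  0.14214695] (476.2140808105469, -295.1102600097656) 14.757259368896484 (array([-22.4,  -3.7, 127.4]), np.float64(1.5635277491791568))
```

move_arm(
  series=[
    [[0.7, -22, -4, 0, 0], [0.7, -22, -4, 20, 0], [0.7, -22, -4, 50, 0], [0.7, -22, -4, 80, 0], [0.7, -22, -4, 110, 0], [0.7, -22, -4, 127, 0], [0.7, -22, -4, 127, 0], [0.7, -22, -4, 127, 0], [0.0, -22, -4, 127, 0], [0.0, -22, -4, 127, 0]],
  ],
)

```text
time_s: 11.32
eef_pos: [0.4791, -0.2927, 0.1194]
eef_rot: [0.002, 0.708, 0.707, 0.0]
wrist_force: [0.0, -0.4, 0.4]
opening: 0.43
grasp_force: 0.0
```

move_arm(
  series=[
    [[0.0, 0, 0, 0, 0], [0.0, 0, 0, 0, 0], [0.0, 0, 0, 0, 0], [0.0, 0, 0, 0, 0], [0.0, 0, 0, -10, 0], [0.0, 0, 0, -40, 0], [0.0, 0, 0, -80, 0], [0.0, 0, 0, -120, 0], [0.0, 0, 0, -150, 0], [0.0, 0, 0, -170, 0]],
  ],
)

```text
time_s: 12.15
eef_pos: [0.4786, -0.2929, 0.2925]
eef_rot: [0.003, 0.708, 0.706, 0.0]
wrist_force: [1.5, -0.5, -2.0]
opening: 0.32
grasp_force: 59.4
```

Run:
```python
from h import *
P,M,o=tool();print(P,togo((.5436,.029,.29)),o['opening'],o['grasp_force'],o['wrist_force'])
```

```text
[ 0.47859868 -0.29293326  0.29254717] (array([322.1,  64.3,   1.6]), np.float64(1.568791383611588)) 0.32021257509485396 59.439224111119984 [ 1.45051304 -0.45910514 -2.0444554 ]
```

Run:
```python
from h import *
c=cam("top"); im,d=camera("top"); 
def pad(im,c,z=.072):
    g=cv2.cvtColor(im,cv2.COLOR_BGR2GRAY); p=[]
    n,l,s,ce=cv2.connectedComponentsWithStats((g<70).astype(np.uint8))
    for i in range(1,n):
        w=onz(c,ce[i],z)[0]
        if s[i,4]>100 and np.hypot(w[0]-.5436,w[1]-.029)<.03: print(s[i],w)
pad(im,c)
c=cam("scene"); im,d=camera("scene"); pad(im,c)
v,u=np.mgrid[0:480,0:640]
cT=cam("top"); _,d=camera("top"); Y=pts(cT,np.c_[u.ravel(),v.ravel()],d.ravel())
Z=Y[(Y[:,2]>.066)&(Y[:,2]<.08)&(np.hypot(Y[:,0]-.5436,Y[:,1]-.029)<.035)]; print(len(Z),Z.mean(0))
r=plane("top"); print(r[4:])
```

```text
[278 230  20  20 311] [0.54409217 0.0276106  0.072     ]
357 [0.54416176 0.02782124 0.07158003]
(array([-0.0042, -0.0005]), 4468)
```

move_arm(
  series=[
    [[0.0, 25, 5, 0, 0], [0.0, 60, 12, 0, 0], [0.0, 100, 20, 0, 0], [0.0, 140, 28, 0, 0], [0.0, 180, 36, 0, 0], [0.0, 220, 45, 0, 0], [0.0, 260, 53, 0, 0], [0.0, 295, 60, 0, 0], [0.0, 315, 64, 0, 0], [0.0, 322, 65.5, 0, 0]],
  ],
)

```text
time_s: 13.23
eef_pos: [0.5427, 0.0333, 0.2846]
eef_rot: [-0.002, 0.706, 0.708, -0.001]
wrist_force: [0.2, -0.2, -3.3]
opening: 0.324
grasp_force: 59.7
```

move_arm(
  series=[
    [[0.0, 0, 0, 0, 0], [0.0, 0, 0, 5, 0], [0.0, 0, 0, 15, 0], [0.0, 0, 0, 30, 0], [0.0, 0, 0, 45, 0], [0.0, 0, 0, 60, 0], [0.0, 0, 0, 70, 0], [0.0, 0, 0, 75, 0], [0.0, 0, 0, 75, 0], [0.0, 0, 0, 75, 0]],
  ],
)

```text
time_s: 14.07
eef_pos: [0.544, 0.029, 0.2125]
eef_rot: [-0.0, 0.708, 0.706, -0.0]
wrist_force: [-0.2, -0.7, -2.6]
opening: 0.326
grasp_force: 59.7
```

Run:
```python
from h import *
P,M,o=tool();print(P,M[:,2],togo((.5445,.029,.19)),o['wrist_force'])
im,d=camera("scene"); c=cam("scene")
h=cv2.cvtColor(im,cv2.COLOR_BGR2HSV)
for r in outline_of("lotion_bottle_8","scene"):
    X,_=cloud(c,r["region"],d); print(round(r["conf"],2),X.mean(0).round(3),np.percentile(X[:,2],[1,99]).round(4),np.round(r["bbox"]))
P,M,o=tool();print(P)
x,y=310,225
cv2.imwrite("pics/s5.png",cv2.resize(im[150:300,230:400],(680,600),interpolation=cv2.INTER_CUBIC))
```

```text
[0.54404462 0.02897274 0.21253861] [-1.35573848e-04 -4.74793487e-05 -9.99999990e-01] (array([ 0. ,  0.5, 22.5]), np.float64(1.5678907199642607)) [-0.21962616 -0.71097267 -2.60710218]
0.77 [ 0.617 -0.176  0.076] [0.0008 0.1452] [368. 266.  19.  51.]
0.66 [0.537 0.011 0.165] [0.0972 0.2369] [305. 208.  22.  50.]
0.65 [ 0.438 -0.413  0.08 ] [0.0043 0.1453] [352. 361.  28.  57.]
[0.5446305  0.02920419 0.21347556]
```

View pics/s5.png

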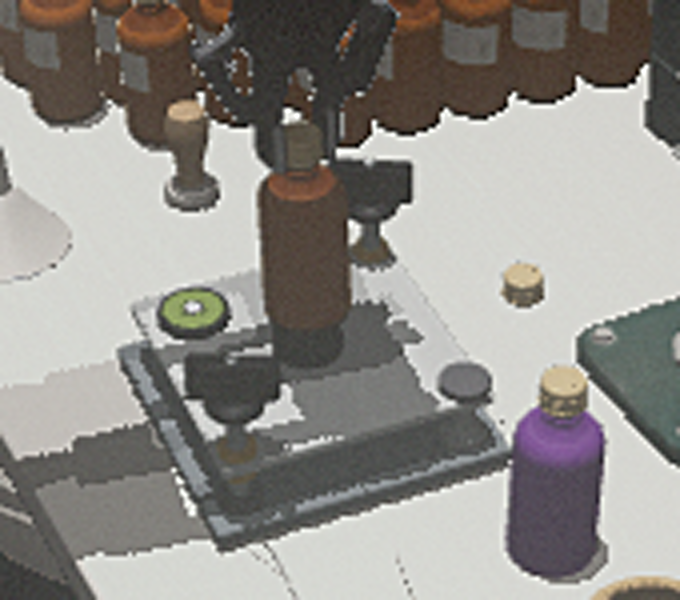

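move_arm(
  series=[
    [[0.0, 0, 0, 6, 0], [0.0, 0, 0, 12, 0], [0.0, 0, 0, 16, 0], [0.0, 0, 0, 19, 0], [0.0, 0, 0, 20, 0], [0.0, 0, 0, 21, 0], [0.0, 0, 0, 21, 0], [0.0, 0, 0, 21, 0], [0.0, 0, 0, 21, 0], [0.0, 0, 0, 21, 0]],
  ],
)

```text
time_s: 15.0
eef_pos: [0.5442, 0.0295, 0.1917]
eef_rot: [0.0, 0.708, 0.706, 0.0]
wrist_force: [-0.1, 0.3, -1.1]
opening: 0.322
grasp_force: 60.0
```

move_arm(
  series=[
    [[0.0, 0, 0, 0.5, 0], [0.0, 0, 0, 1, 0], [0.0, 0, 0, 1, 0], [0.0, 0, 0, 1, 0], [0.0, 0, 0, 1, 0], [0.0, 0, 0, 1, 0], [0.0, 0, 0, 1, 0], [0.0, 0, 0, 1, 0], [0.0, 0, 0, 1, 0], [0.0, 0, 0, 1, 0]],
  ],
)

```text
time_s: 15.83
eef_pos: [0.5444, 0.0295, 0.1917]
eef_rot: [0.001, 0.708, 0.706, 0.0]
wrist_force: [-2.2, -0.2, 5.6]
opening: 0.321
grasp_force: 60.9
```

move_arm(
  series=[
    [[0.0, 0, 0, -0.5, 0], [0.0, 0, 0, -0.5, 0], [0.0, 0, 0, -0.5, 0], [0.6, 0, 0, -0.5, 0], [0.6, 0, 0, -0.5, 0], [0.6, 0, 0, -0.5, 0], [0.6, 0, 0, -0.5, 0], [0.6, 0, 0, -10, 0], [0.6, 0, 0, -30, 0], [0.6, 0, 0, -60, 0]],
  ],
)

```text
time_s: 16.67
eef_pos: [0.5422, 0.0298, 0.2489]
eef_rot: [-0.002, 0.708, 0.706, -0.002]
wrist_force: [0.1, 0.4, -0.5]
opening: 0.606
grasp_force: 0.0
```

move_arm(
  series=[
    [[0.6, -10, 0, -40, 0], [0.6, -50, 0, -50, 0], [0.6, -90, 0, -50, 0], [0.6, -130, 0, -50, 0], [0.6, -170, 0, -50, 0], [0.6, -200, 0, -50, 0], [0.6, -220, 0, -50, 0], [0.6, -220, 0, -50, 0], [0.6, -220, 0, -50, 0], [0.6, -220, 0, -50, 0]],
  ],
)

```text
time_s: 17.5
eef_pos: [0.5435, -0.1898, 0.3008]
eef_rot: [-0.0, 0.708, 0.706, 0.0]
wrist_force: [-1.5, 0.7, -0.3]
opening: 0.597
grasp_force: 0.0
```

Run:
```python
from h import *
im,d=camera("top"); c=cam("top"); v,u=np.mgrid[0:480,0:640]; Y=pts(c,np.c_[u.ravel(),v.ravel()],d.ravel())
near=np.hypot(Y[:,0]-.5441,Y[:,1]-.0277)<.05
Z=Y[near&(Y[:,2]>.208)&(Y[:,2]<.23)]; print("cap",len(Z),Z.mean(0),cv2.minEnclosingCircle(Z[:,:2].astype(np.float32)*1000))
r=plane("top"); print(r[4:])
a=cv2.resize(im[180:290,230:340],(400,400),interpolation=cv2.INTER_CUBIC)
im,d=camera("scene"); c=cam("scene")
for t in("funnel","tape_roll","tamper"):
    r=outline_of(t,"scene"); X,_=cloud(c,r[0]["region"],d); print(t,X.mean(0).round(3))
P,M,o=tool(); print(P,o['wrist_force'],o['time_s'])
cv2.imwrite("pics/f.png",np.hstack([a,cv2.resize(im[160:310,230:380],(400,400),interpolation=cv2.INTER_CUBIC)]))
```

```text
cap 177 [0.54134571 0.02574667 0.21373708] ((541.927978515625, 25.678699493408203), 14.648665428161621)
(array([-0.0007,  0.0024]), 4205)
funnel [0.422 0.292 0.024]
tape_roll [ 0.631 -0.275  0.016]
tamper [0.572 0.298 0.041]
[ 0.5436962  -0.18967626  0.30066144] [ 0.16429127  0.74573938 -0.69058701] 17.85
```

View pics/f.png

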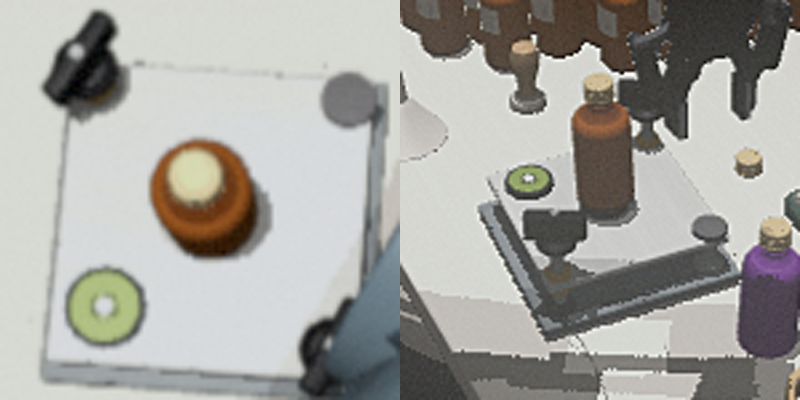

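The picture shows the bubble centred in its ring and the bottle upright on the pad, about 3 mm off centre. The bystanders have not moved and the arm is clear.

```bash
python3 -c "
from bench import order; print(order.hand_in())"
```

```text
the job is handed in; nothing more can be done
None
```

I levelled the platform with the two knobs, set the amber bottle upright on the pad about 3 mm off centre, and handed the job in at about 18 s; the hand-in returned no verdict.

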